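# Start the bench dust extractor

## Robot

A 6-joint arm with a two-finger parallel gripper is mounted at the origin on the work surface. World frame = base frame: x ahead of the robot, y to its left, z up, the work surface at z = 0. Lengths are in m, angles in rad, forces in N, time in s.
With the tool pointing down it reaches from about 0.275 to 0.825 m from the base axis. Payload 4.9 kg.
Tool frame: the origin (TCP) lies midway between the tips of the shut fingers; the grasp point (between the pads) lies 19 mm behind it (grip_point_offset is the distance from the TCP to the grasp point, in m); z points along the fingers, y is the line along which they close (so a half turn about z gives the same grasp; the last joint's range is limited). The gripper opens to 85 mm and grips with 20 to 120 N. Pads are 22 mm wide; open, the fingers measure 114 mm over their backs; the gripper's body (76 mm by 85 mm) begins 54 mm behind the grasp point. The pads swing forward as they close: fully open they stand 13 mm farther back than shut.
Start: joints at [-1.395, 0.326, -0.193, 1.052, 0, 1.437], TCP at [0.168, -0.524, 0.231] pointing down, gripper open.
Joint ranges: [-2.65, 2.65], [-0.97, 1.79], [-1.3, 1.35], [-1.93, 2.1], [-1.47, 1.37], [-3.14, 3.14]. Speed limits (rad/s): [2.57, 2.57, 3.14, 3.14, 3.14, 3.14].

## Interface

Orientations are given as a rotation vector (axis times angle).
In Python, from cell import * gives the robot as it stands. Calls block until the motion is done:
- movep(position, orientation): joint-space move of the TCP to a pose.
- move_l(position, velocity=0.15, rot=None, until_force=None): straight line of the TCP; rot=None keeps the orientation; velocity is the mean speed in m/s. With until_force (N) it stops when the force on the tool has changed by that much, and returns True; else False.
- set_joints(angles): joint-space move.
- let_go() and grab(newtons=None): open the fingers fully, or close them until they stop; newtons is the grip in N (None keeps the last).
- sleep(seconds).
- ik(position, orientation): joint angles nearest the present ones, or None.
- get_state(): the state.
- grab_frame(name): name is "side" or "top"; returns a dict with "img" (480x640x3 uint8, red, green, blue), "fx", "fy", "cx", "cy" (pixels), "cam_to_world" (4x4, takes a point from camera to world coordinates). Camera axes: x right, y down, z forward; pixel columns grow to the right and rows downward; lengths in m; the calibration is good to about 2 mm. A picture is of the moment at which its call begins. There is no depth.
A pose or a line that the arm cannot do raises MotionError and nothing moves.
- sign_off(): hands the job in, once; it reports no verdict.
Trained networks look in the newest picture that a camera, given by its name, has taken for a name from the list of things; names that differ only in an ending like _2 or _b are one class to them, and where a whole thing is asked for, a point or a joint stands for the part that bears it (a point fixed in the world has none). Each returns a list of dicts, best first, with "score" (0 to 1); they miss things now and then, are a little off and sometimes report something else, mostly with a low value. They report only what shows in the picture. A call takes as long as a camera call. They do not tell look-alikes from the thing itself.
- spot_in(camera, name): "centre" ([column, row] in pixels, amid what is visible of it).
- silhouettes(camera, name): "mask" (480x640 bool, what is visible of it) and "centre" ([column, row] in pixels, amid what is visible of it).
- tip_of(camera, name): "centre" ([column, row] in pixels: a listed point, or the origin of a listed thing).
The state is a dict: "clock": time; "q": joint angles; "joint_velocities": joint speeds; "tau": joint torques, N m; "position": TCP position; "eef_rot": TCP orientation; "contact_force": force on the tool from outside, world axes, zero at the start; "wrist_torque": the same for the moment, N m; "finger_gap": opening from 0.0 (shut) to 1.0 (fully open).
Only numpy, scipy, OpenCV 4.12 (cv2) and the standard library are available. Lean on these libraries where they do the work, as an engineer would, in place of code of your own. Each camera call takes 0.05 s, during which the arm holds its last target. There are 200 camera calls.

## Task

Start the dust extractor from the control tray on the bench, using only closed fingertips and this order: push down the raised end of the rocker until it is tipped fully over (mains on), press the square key fully down so that it stays down (gate open), then press the low round start button fully in, hold it in for about half a second and let it come back out. Do not press a control before its turn, and leave the tall mushroom stop button unpressed. Do not lift or pull any control module out of the tray, leave the chisel, music player and glue jar where they are, and finish clear of everything.

Things in the scene. Friction and masses are not known exactly. Their poses are not given: they have to be found in the camera images.
- console: Fixed dark steel tray 103 (x) x 317 (y) x 22 mm on the bench, walls and floor 5 mm, split into a row of four equal cells along y at 78 mm pitch, one control module in each. Origin at the centre of its underside on the bench (z = 0); its x points to its far side, away from the robot, turned by its yaw (up to 0.4 rad either way).
- mains_module: Grey block 90 (x) x 70 (y) x 40 mm, 0.35 to 0.7 kg, standing loose in a cell of the tray with 1.5 mm play each side; origin at the centre of its underside, z up, x to the module's far side (as the tray's x). Any cell may hold it. It carries the rocker on its top: the paddle's pivot lies along y, 51 mm above the origin, over the block's centre.
- rocker (a joint): Tilt of the mains rocker, rad: 0 is off, with its far (+x) end raised; grows as that end is pushed down; 0.4 is fully over (on). Starts at 0 to 0.06. A flat off-white plastic paddle 64 (along x) x 30 x 8 mm tilting 0.2 rad each way about its middle. Stiff friction pivot (0.05 N m, about 2 N at the end): stays where it is left. Its lowered end clears the module's top by about 1 mm.
- rocker_end (a point): Point on the top face of the rocker paddle, 24 mm from the pivot towards its raised far (+x) end, where to push; moves with the paddle. About 64 mm above the bench when off, 55 mm when on.
- gate_module: Grey block 90 (x) x 70 (y) x 40 mm, 0.35 to 0.7 kg, standing loose in a cell of the tray with 1.5 mm play each side; origin at the centre of its underside, z up, x to the module's far side (as the tray's x). Any cell may hold it. It carries the square key at its centre, in a thin square steel plate.
- gate_key (a joint): Travel of the gate key, m, downward: 0 up, 0.008 fully down. Starts at 0 to 0.0015. An off-white plastic square key 36 x 36 mm with a flat top. Friction 3 N, no spring: stays where it is pushed.
- key_top (a point): Centre of the square key's flat top; moves with it; 60 mm above the bench when the key is up, 52 mm when down.
- start_module: Grey block 90 (x) x 70 (y) x 40 mm, 0.35 to 0.7 kg, standing loose in a cell of the tray with 1.5 mm play each side; origin at the centre of its underside, z up, x to the module's far side (as the tray's x). Any cell may hold it. It carries the round start button at its centre, in a thin round steel plate.
- start_button (a joint): Travel of the start button, m, downward: 0 out, 0.007 fully in. A flat off-white plastic round button of 36 mm diameter; its spring pushes back with 1 N at rest and 5 N fully in, and returns it when let go.
- start_top (a point): Centre of the start button's flat top; moves with it; 59 mm above the bench when out, 52 mm when in.
- stop_module: Grey block 90 (x) x 70 (y) x 40 mm, 0.35 to 0.7 kg, standing loose in a cell of the tray with 1.5 mm play each side; origin at the centre of its underside, z up, x to the module's far side (as the tray's x). Any cell may hold it. It carries the mushroom stop button at its centre. Not to be operated.
- stop_button (a joint): Travel of the stop button, m, downward: 0 out, 0.006 fully in, sprung like the start button. An off-white plastic mushroom head of 42 mm diameter on a neck, clearly taller than the other controls.
- stop_top (a point): Centre of the domed top of the mushroom stop button, 80 mm above the bench.
- chisel: Bystander: loose wood chisel 250 mm long, wooden handle to its -x, steel blade to its +x, about 28 mm thick, lying on the bench on the robot's side of the tray; origin at mid-length on the bench.
- player: Bystander: loose flat black music player 104 (x) x 62 (y) x 12 mm lying on the bench beyond the tray; origin under its centre.
- glue_jar: Bystander: loose closed jar, 54 mm diameter, 70 mm tall, standing on the bench beyond the tray; origin under its centre.
Things that resemble listed ones, but are neither listed nor needed, are in the scene too. What is shaped like the mains_module but pink or red is not meant.

How it is judged:
On the way, in this order (a step that is already met when the one before it is completed fails the run):
1. the rocker is tipped over to on (value of joint rocker above 0.34 rad), for 0.1 s.
2. the square gate key is pressed down, mains still on (value of joint rocker above 0.34 rad and value of joint gate_key above 0.0065 m), for 0.1 s.
3. the start button is held in (all of step 2 and value of joint start_button above 0.005 m), for 0.25 s.
At the end, for the whole second after the job is handed in: Rocker tipped to on (over 0.34 of 0.4 rad), square key down (over 6.5 of 8 mm), start and stop buttons out (within 1.5 mm), every module within 10 mm and every bystander within 20 mm of where it started and at rest, the jar upright (all of step 2 and value of joint each of start_button, stop_button below 0.0015 m and distance of each of mains_module, gate_module, start_module, stop_module from where it was at the start of the episode below 0.01 m and distance of each of chisel, player, glue_jar from where it was at the start of the episode below 0.02 m and linear speed of each of mains_module, gate_module, start_module, stop_module, chisel, player, glue_jar below 0.02 m/s and angle between glue_jar's own z axis and vertical below 0.2 rad); the robot touches nothing.
It fails at once if the gate key was pressed before the rocker was on (value of joint gate_key above 0.004 m and value of joint rocker below 0.3 rad).
It fails at once if the start button was pressed before the rocker was on and the gate key down (value of joint start_button above 0.0025 m and (value of joint rocker below 0.3 rad or value of joint gate_key below 0.006 m)).
It fails at once if the stop button was pressed (value of joint stop_button above 0.0025 m).
It fails at once if a control module was lifted, tipped or pulled from the tray (distance of any of mains_module, gate_module, start_module, stop_module from where it was at the start of the episode above 0.01 m or angle between any of mains_module, gate_module, start_module, stop_module's own z axis and vertical above 0.15 rad).
It fails at once if a bystander was moved, lifted or tipped (distance of any of chisel, player, glue_jar from where it was at the start of the episode above 0.02 m or angle between glue_jar's own z axis and vertical above 0.3 rad).
It also fails if it takes over 42 s, if anything falls off the work surface, if the arm or the gripper's body presses on something with over 40 N, if the wrist force passes 120 N, or if a joint passes its speed limit or range.

## Working session

There is one attempt and no reset: what is moved stays moved. The work goes in short steps, each a Python script; the robot and the scene stay as the last script left them, time stands still between calls to the robot, and variables do not carry over. Pictures are saved under pics/ and viewed, on a budget of 10 in all, crops included, one or two more only if the job needs it, and the job is handed in when it is done.

```bash
mkdir -p pics
cat > h.py <<'E'
from cell import *
import numpy as np, cv2
def ray(f,px):
    d=np.array([(px[0]-f["cx"])/f["fx"],(px[1]-f["cy"])/f["fy"],1.0]); T=np.array(f["cam_to_world"])
    return T[:3,3],T[:3,:3]@d
def onz(f,px,z):
    o,d=ray(f,px); return o+d*(z-o[2])/d[2]
def proj(f,p):
    T=np.array(f["cam_to_world"]); c=T[:3,:3].T@(np.array(p)-T[:3,3])
    return np.array([f["fx"]*c[0]/c[2]+f["cx"],f["fy"]*c[1]/c[2]+f["cy"]])
E
python3 - <<'E'
from h import *
for c in("top","side"):
    f=grab_frame(c); cv2.imwrite(f"pics/{c}0.png",f["img"][:,:,::-1]); print(c,f["fx"],np.round(f["cam_to_world"],3).tolist())
    for n,z in(("rocker_end",.064),("key_top",.06),("start_top",.059),("stop_top",.08),("console",0),("mains_module",0),("gate_module",0),("start_module",0),("stop_module",0),("chisel",0),("player",0),("glue_jar",0)):
        print(n,[(round(d["score"],2),np.round(d["centre"]).tolist(),np.round(onz(f,d["centre"],z)[:2],3).tolist()) for d in tip_of(c,n)[:3]])
print(get_state())
E
```

```text
top 474.66299845099724 [[0.029, -0.998, 0.062, 0.456], [-1.0, -0.03, -0.005, -0.068], [0.007, -0.062, -0.998, 1.067], [0.0, 0.0, 0.0, 1.0]]
rocker_end [(0.96, [391.0, 243.0], [0.516, -0.224]), (0.89, [461.0, 337.0], [0.323, -0.375]), (0.84, [451.0, 264.0], [0.475, -0.351])]
key_top [(0.69, [349.0, 251.0], [0.496, -0.136]), (0.5, [356.0, 255.0], [0.489, -0.15])]
start_top [(0.64, [376.0, 211.0], [0.584, -0.191]), (0.63, [323.0, 248.0], [0.501, -0.08])]
stop_top [(0.75, [281.0, 244.0], [0.507, 0.009])]
console [(0.6, [339.0, 252.0], [0.496, -0.117])]
mains_module [(0.94, [387.0, 258.0], [0.487, -0.226]), (0.83, [462.0, 336.0], [0.317, -0.398]), (0.81, [450.0, 257.0], [0.493, -0.369])]
gate_module [(0.95, [352.0, 251.0], [0.5, -0.147]), (0.64, [386.0, 258.0], [0.485, -0.224])]
start_module [(0.64, [317.0, 249.0], [0.501, -0.068]), (0.42, [352.0, 253.0], [0.495, -0.146])]
stop_module [(0.81, [284.0, 247.0], [0.504, 0.007])]
chisel [(0.64, [348.0, 312.0], [0.362, -0.142])]
player [(0.8, [314.0, 190.0], [0.635, -0.056])]
glue_jar [(0.64, [375.0, 211.0], [0.591, -0.195])]
side 478.573685463
[... 1067 characters left out ...]
13])]
{'clock': 1.3, 'q': array([-1.39519630e+00,  3.26185107e-01, -1.92596894e-01,  1.05202439e+00,
       -4.08465929e-06,  1.43658346e+00]), 'joint_velocities': array([ 1.12486815e-05,  7.99776598e-04, -3.28267029e-04,  5.94041325e-04,
        8.75049400e-05, -3.62365597e-04]), 'tau': array([ 4.72508455e-04, -4.43337750e+01,  2.62752539e+01,  1.15033796e-03,
        7.79218976e-05, -1.62643676e-05]), 'position': array([ 0.16768886, -0.52382313,  0.23129013]), 'eef_rot': array([-3.10396526e+00, -4.84707472e-01,  6.74197060e-06]), 'contact_force': array([-0.3156219 ,  0.29467875, -0.23232791]), 'wrist_torque': array([-0.04794707, -0.0140935 , -0.00052982]), 'finger_gap': 0.9983927846540877}
```

Run:
```python
import cv2,numpy as np
t=cv2.imread("pics/top0.png")[170:370,245:495];s=cv2.imread("pics/side0.png")[150:310,250:470]
cv2.imwrite("pics/t1.png",cv2.resize(t,None,fx=3,fy=3,interpolation=2));cv2.imwrite("pics/s1.png",cv2.resize(s,None,fx=3.5,fy=3.5,interpolation=2))
```

```text
(no output)
```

View pics/t1.png

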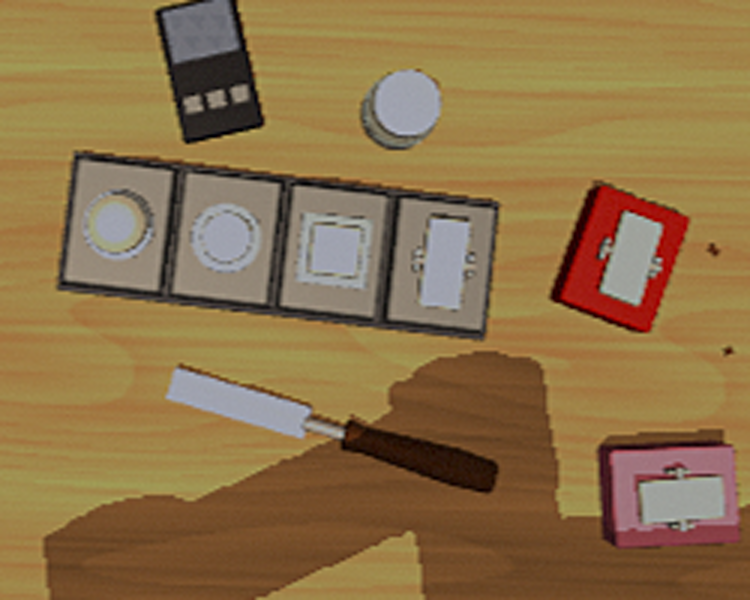

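View pics/s1.png

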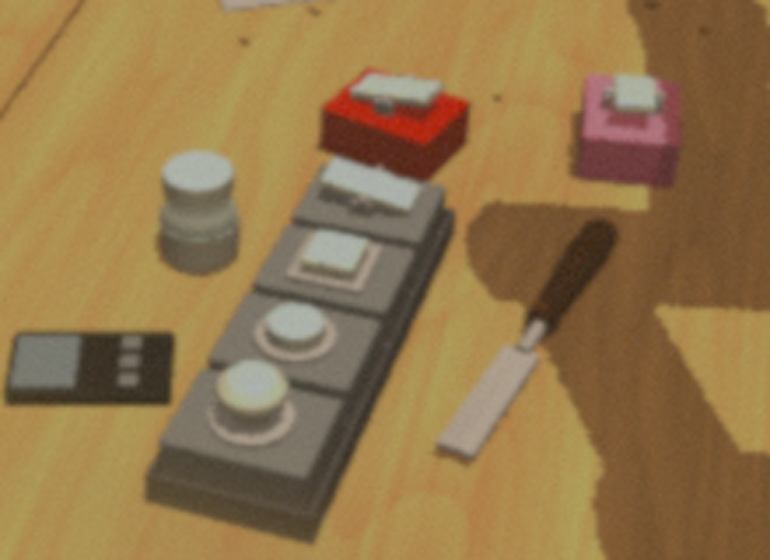

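In the top crop, the tray's cells from left to right hold the mushroom stop (118,222), round start (226,237), square key (338,248) and a grey-block rocker (447,262). In full-frame pixels these are about (284,244), (320,249), (358,253) and (394,257).

Three things could be the rocker module: grey in the tray (394,257), red (455,255) and pink (473,335). The grey one in the tray fits, because red and pink are excluded. The enlarged side crop confirms this, and shows its far (left) end raised.

```bash
cat >> h.py <<'E'
from scipy.spatial.transform import Rotation as R
def down(yaw,half=0): # tool y along tray y (either sign)
    a=yaw+half*np.pi; x=np.array([np.cos(a),np.sin(a),0]); z=np.array([0,0,-1.]); y=np.cross(z,x)
    return R.from_matrix(np.c_[x,y,z]).as_rotvec()
E
python3 - <<'E'
from h import *
f=grab_frame("top"); P={}
for n,px,z in(("rocker",(394,257.3),.06),("key",(357.7,252.7),.06),("start",(320.3,249),.059),("stop",(284.3,244),.08)):
    P[n]=onz(f,px,z)[:2]; print(n,P[n].round(4))
for n,k in(("rocker_end","rocker"),("key_top","key"),("start_top","start"),("stop_top","stop")):
    m=silhouettes("top",n); print(n,[(round(d["score"],2),np.round(d["centre"],1).tolist(),int(d["mask"].sum()),onz(f,d["centre"],.02)[:2].round(3)) for d in m[:3]])
A=np.array(list(P.values()));v=A[3]-A[0];yaw=np.arctan2(-v[0],v[1]);print("yaw",yaw,np.linalg.norm(v)/3, )
t=np.array([-np.sin(yaw),np.cos(yaw)]);c=A.mean(0)
for k,i in zip(P,range(4)): print(k,(c+t*.078*(i-1.5)).round(4))
grab(40)
for h in(0,1): print(h,ik([*(c+0),.12],down(yaw,h)))
print(get_state()["clock"])
E
```

```text
rocker [ 0.4862 -0.2316]
key [ 0.4937 -0.1542]
start [ 0.4992 -0.0746]
stop [0.5065 0.0008]
rocker_end [(0.83, [456.9, 259.2], 426, array([ 0.487, -0.377])), (0.72, [471.4, 337.3], 435, array([ 0.317, -0.411])), (0.68, [392.3, 256.6], 417, array([ 0.489, -0.234]))]
key_top [(0.55, [356.1, 253.4], 270, array([ 0.493, -0.154]))]
start_top [(0.76, [320.3, 249.4], 185, array([ 0.5  , -0.075])), (0.4, [356.7, 312.4], 1235, array([ 0.364, -0.159]))]
stop_top [(0.71, [278.3, 244.3], 299, array([0.508, 0.018])), (0.68, [355.4, 313.3], 1264, array([ 0.362, -0.156])), (0.35, [320.1, 248.3], 179, array([ 0.502, -0.074]))]
yaw -0.08726482183666331 0.0777446429209628
rocker [ 0.4862 -0.2314]
key [ 0.493  -0.1537]
start [ 0.4998 -0.076 ]
stop [0.5066 0.0017]
0 [-0.37241173  0.35925986 -0.45731454  0.75422193  0.          2.85644574]
1 [-0.37241173  0.35925986 -0.45731454  0.75422193  0.         -0.28514691]
2.3167
```

Run:
```python
from h import *
yaw=-.087; r=down(yaw,1); u=np.array([np.cos(yaw),np.sin(yaw)])
p=np.array([.4862,-.2314])+.025*u
movep([*p,.12],r); move_l([*p,.075],.1)
hit=move_l([*p,.050],.03,until_force=12)
s=get_state();print(hit,s["position"],s["contact_force"],s["clock"])
move_l([*p,.10],.12)
f=grab_frame("side");im=f["img"][150:310,250:470,::-1];cv2.imwrite("pics/s2.png",cv2.resize(im,None,fx=3.5,fy=3.5,interpolation=2))
```

```text
True [ 0.51258669 -0.23394371  0.05599135] [-0.26677122  0.6150771   8.0717272 ] 5.2667
```

View pics/s2.png

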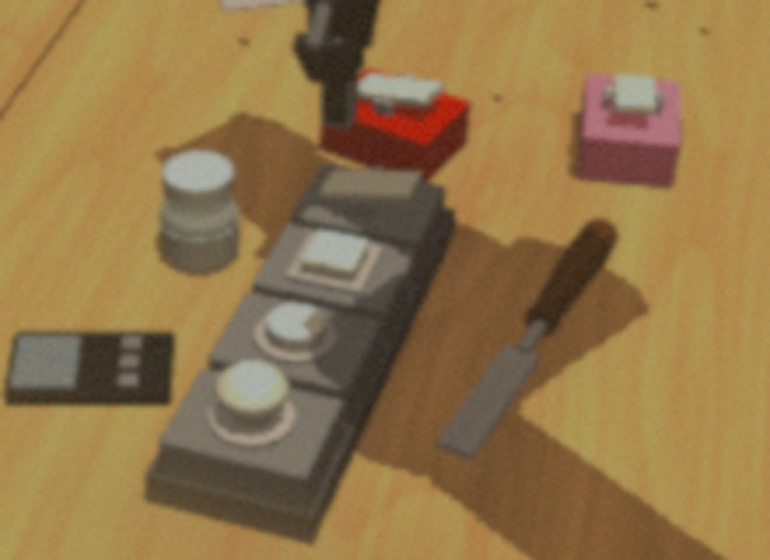

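The shaded paddle at (370,185) is now tipped with its near end up. I'll push once more, harder, to confirm it's against the stop, then press the key.

Run:
```python
from h import *
yaw=-.087; u=np.array([np.cos(yaw),np.sin(yaw)])
p=np.array([.4862,-.2314])+.025*u
move_l([*p,.065],.1)
hit=move_l([*p,.046],.02,until_force=20)
s=get_state();print("rocker",hit,s["position"],s["contact_force"])
move_l([*p,.10],.12)
k=[.493,-.1537]
move_l([*k,.10],.15); move_l([*k,.068],.1)
hit=move_l([*k,.046],.02,until_force=20)
s=get_state();print("key",hit,s["position"],s["contact_force"],s["clock"])
sleep(.15)
move_l([*k,.10],.12)
s=get_state();print(s["contact_force"],s["clock"])
f=grab_frame("side");im=f["img"][150:310,250:470,::-1];cv2.imwrite("pics/s3.png",cv2.resize(im,None,fx=3.5,fy=3.5,interpolation=2))
```

```text
rocker True [ 0.51140388 -0.23378383  0.0562197 ] [-2.58397057  1.71120576  8.76496994]
key True [ 0.49322651 -0.15379355  0.05202629] [-1.75169725  0.87444263  7.78136405] 9.4333
[-0.4421782  -0.7893585  -0.25003741] 10.1333
```

View pics/s3.png

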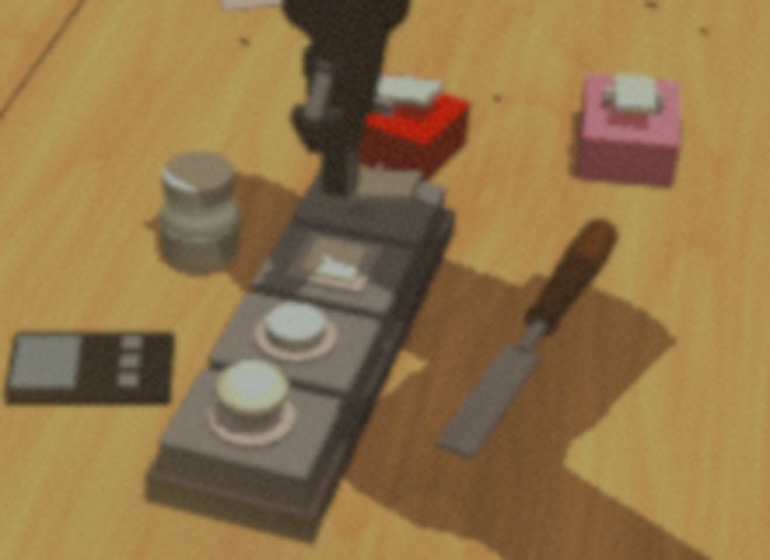

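The key at (335,265) now sits flush at a TCP height of 52 mm, which is fully down. The second rocker push stopped at the same height as the first, so it's at its end stop. Start button next.

Run:
```python
from h import *
k=[.4998,-.076]
move_l([*k,.10],.15); move_l([*k,.066],.1)
hit=move_l([*k,.046],.02,until_force=20)
s=get_state();print("start",hit,s["position"],s["contact_force"],s["clock"])
move_l([*k,.0515],.05)
for i in range(3):
    sleep(.2); s=get_state();print(s["position"][2],s["contact_force"][2])
move_l([*k,.14],.12)
q=[.35,-.40]
move_l([*q,.25],.2)
s=get_state();print(s["contact_force"],s["clock"])
for c in("side","top"):
    f=grab_frame(c);im=f["img"][:,:,::-1]
    im=im[150:310,250:470] if c=="side" else im[170:330,245:465]
    cv2.imwrite(f"pics/{c}4.png",cv2.resize(im,None,fx=3.5,fy=3.5,interpolation=2))
```

```text
start True [ 0.50016624 -0.07607815  0.05195196] [-1.80436121 -0.25147662  9.91608823] 12.0833
0.052008590329237256 7.35073550940217
0.05200758688908723 8.16186066410928
0.051992041367064076 6.943582567648371
[-0.09358064  0.58656115 -0.41237097] 15.8417
```

View pics/side4.png

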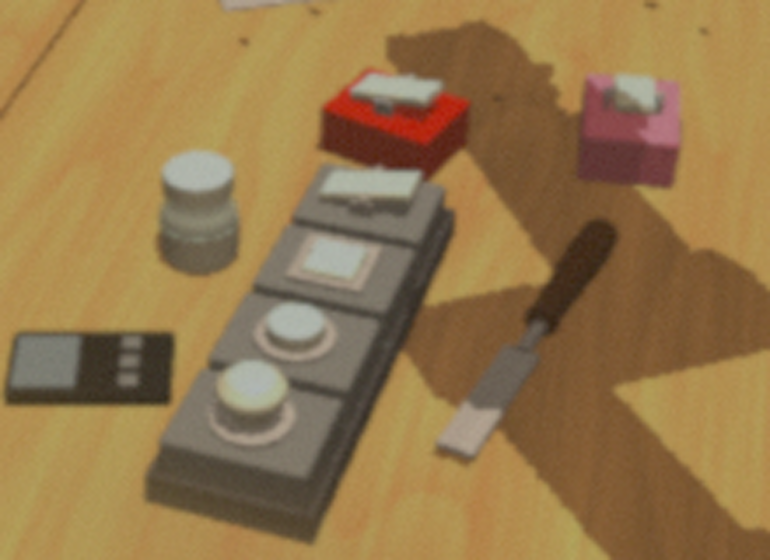

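The rocker (370,188) is tipped with its near end up. The key (335,258) is flush, and the start (295,325) and stop (252,385) buttons are out. Nothing else has moved and the arm is clear.

```bash
python3 -c "
from cell import *
sign_off()"
```

```text
the job is handed in; nothing more can be done
```

I ran the start sequence in the required order with closed fingertips and handed the job in. `sign_off()` gives no verdict.

- **Rocker (mains on):** I pushed it twice. Both pushes stopped at the same fingertip height, about 56 mm, the second with a higher force limit, so I take it as fully over.
- **Gate key:** it stopped at 52.0 mm, the height given for fully down, and stayed flush in the picture.
- **Start button:** I held it at 52.0 mm (fully in) with 7–8 N for about 0.6 s, then let it come back out.

The last side picture showed the rocker over, the key down, and the start and stop buttons out. The modules, chisel, player and jar looked unmoved by eye, though I didn't measure their positions again. The arm ended clear of everything with no contact force, at about 16 s of the 42 s allowed. No check failed or disagreed, apart from a few stray detections by the vision networks, which I settled by looking at the enlarged crops.

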